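# Hang up the marking template and hold the coating probe on the marked spot

## Robot

A 6-joint arm with a two-finger parallel gripper is mounted at the origin on the work surface. World frame = base frame: x ahead of the robot, y to its left, z up, the work surface at z = 0. Lengths are in m, angles in degrees, forces in N, time in s.
With the tool pointing down it reaches from about 0.375 to 0.9 m from the base axis. Payload 3.1 kg.
Tool frame: the origin (TCP) lies between the finger pads; the fingertips stand 11 mm ahead of it and the grasp point (between the pads) lies 8 mm behind it; z points along the fingers, y is the line along which they close (so a half turn about z gives the same grasp; the last joint's range is limited). The gripper opens to 87 mm and grips with 3 to 60 N. Pads are 19 mm wide; open, the fingers measure 117 mm over their backs; the gripper's body (75 mm by 190 mm) begins 51 mm behind the grasp point.
Start: joints at [66.664, 30.224, 82.088, -0, 67.689, -10.227], TCP at [0.142, 0.609, 0.205] pointing down, gripper open.
Joint ranges: [-176.69, 176.69], [-43.24, 126.21], [12.49, 139.97], [-82, 262], [0, 151.66], [-163.58, 163.58]. Speed limits (degrees/s): [159.86, 159.86, 180, 180, 180, 180].

## Interface

Orientations are given as a 3x3 rotation matrix whose columns are the frame's x, y, z axes.
In Python, from rig import bot gives the robot as it stands.
- The arm moves only by the tool apply_moves, never from a script. Its argument "steps" is a list that holds one entry, the list of rows, each a list of 7 numbers: the shift along the tool's x, y, z in cm, then the turn, a rotation vector about the tool's x, y, z in degrees, then the gripper command: -1 is shut, 1 is fully open, values between are in proportion. In form: [[[dx, dy, dz, rx, ry, rz, jaw], ...]]. A call has 1 to 20 rows; each row is the pose to reach, as a shift and turn from the pose commanded when the call began, along the tool's axes at that moment; what a row does not reach only later rows make up. A row lasts 1/8 s, in which the tool goes at most 62.5 mm and 10.7 degrees, less where a joint would pass 70% of its speed; a pose out of reach is approached as far as the arm can. A call with a gripper value outside its range is refused whole. The fingers move at their own pace and stop on an object; the grip force is fixed at half the most. Time passes only in rows, so rows that repeat a pose let the fingers close. It gives the time, the measured TCP pose, the force, the opening and the grip force at its end, in the units of the state.
- bot.read_state(): the state, without advancing time (a new reading comes with each control period).
- bot.capture(name): name is "side" or "top" or "wrist"; returns the picture (480x640x3 uint8, blue, green, red); there is no depth.
- bot.camera_model(name): a dict with "intrinsics" (3x3 intrinsics, pixels), "R" (3x3) and "t" (3): a world point X has camera coordinates R X + t. Camera axes: x right, y down, z forward; pixel columns grow to the right and rows downward; lengths in m; the calibration is good to about 2 mm. A picture is of the moment at which its call begins: read the wrist's pose just before it. camera_model takes no time and is no camera call; for the wrist camera it gives the pose at the moment of the call.
- bot.hand_in(): hands the job in; it is judged then, once.
The state is a dict: "time_s": time; "joint_positions": joint angles; "qvel": joint speeds; "tau": joint torques, N m; "position": TCP position; "tcp_rot": TCP orientation; "force": force on the tool from outside, world axes, zero at the start; "moment": the same for the moment, N m; "opening": opening from 0.0 (shut) to 1.0 (fully open); "grasp_force": force on a finger pad.
Only numpy, scipy, OpenCV 4.12 (cv2) and the standard library are available. Lean on these libraries where they do the work, as an engineer would, in place of code of your own. Each camera call takes 0.05 s, during which the arm holds its last target. There are 200 camera calls.

## Task

Lift the bent aluminium marking template off the grey painted tube in the tilted vice and hang it astride the bar of the aluminium rail, on the free length, setting it down rather than dropping it. Then take the coating-thickness probe out of its stand and hold its brass spring foot on the marked spot of the tube, square to the tube's sloping top face and pressed lightly, so that the spring sleeve is about half-way in. Finish while still holding the probe on the spot like that, and leave the other things on the bench where they are.

Things in the scene. Friction and masses are not known exactly. Their poses are not given: they have to be found in the camera images.
- template: Marking template: inverted U-channel of 2.5 mm aluminium, about 90 g. Web 80 mm long (y), 48.5 mm wide outside (x); flanges along the long edges hang down, 24 mm deep over all, 43.5 mm apart inside. An 11 mm hole amid the web, too small for the probe, shows the spot. Origin: middle of the web's underside; z up through the web. At the start it sits over the tube, square to the sloping face.
- tube: Grey painted steel tube 40 mm wide (x), 60 mm deep (z), 200 mm long (y, level), clamped in the vice, fixed. Origin: middle of its top face. z: outward normal of that flat face, which slopes 20 degrees, lower edge (-x) towards the robot. It stands 32 mm proud of the jaws, measured square to the face; the jaws span 52 mm either side of the vice's middle.
- spot (a point): The marked spot: a pen dot in a pen ring of 16 mm diameter on the top face of the tube, hidden under the template except through its hole. The point is the dot; its axes are the tube's (z out of the face). About 147 mm above the bench.
- vice: Dark cast-iron tilting drill-press vice, fixed. Base 240 mm (x) by 120 mm (y, 150 mm over the lugs), origin under its middle; the tilted body rises away from the robot to about 140 mm. Screw and tommy bar at the robot's end.
- rail: Template rail, fixed: a level 30 x 30 mm slotted aluminium bar, 300 mm long along x, on two posts (at x = -135 and +135 mm) with foot plates 50 x 90 mm. Origin on the bench under the bar's middle; the bar's flat top is 170 mm above it. A short old steel template is fixed on it from x = -121 to -75 mm.
- rail_free (a point): Middle of the free length of the rail's bar, on its top face, 30 mm towards +x from the bar's middle; axes are the rail's (x along the bar, z up).
- stand: Probe stand, fixed: a black block 80 x 80 x 65 mm, origin under its middle, with an upright hole of 26 mm in the middle of its top.
- probe: Wireless coating probe, about 130 g, loose in the stand. z: its axis, foot to handle. Origin: centre of the underside of its steel collar (35 mm wide, 6 mm thick), which rests on the stand. Grey handle of section 26 mm (x) by 32 mm (y) from z = 6 to 76 mm, black cap to 78 mm. Steel nose, 20 mm diameter, down to z = -40 mm; the brass spring sleeve sticks out of it.
- foot (a point): Centre of the flat end face of the brass spring sleeve (13 mm diameter); 54 mm below the probe's origin while the sleeve is out.
- sleeve (a joint): How far the spring sleeve is pushed into the nose: 0 fully out, 0.008 m at its stop. The spring pushes back with 0.75 N at the start and 0.5 N more for each mm (2.75 N half-way, 4.75 N just before the stop).
- handset: Bystander: grey display handset of the gauge, 110 x 66 x 26 mm, lying on the bench. Origin under its middle.
- block_a: Bystander: flat brass block 80 x 40 x 16 mm.
- block_b: Bystander: brass block 30 x 60 x 30 mm.
- spray: Bystander: spray can, 52 mm diameter, 190 mm tall.
- jar: Bystander: glass jar with steel lid, 68 mm diameter, 85 mm tall.
- square: Bystander: steel try square lying flat, stock 75 mm long and 18 mm high, blade 110 mm; origin under the middle of the stock.
- driver: Bystander: screwdriver lying at the far side of the bench.
Mind the look-alikes: they are no part of the job. Leave any brown or pink look-alike of the probe alone.

How it is judged:
By the outcome, as a careful person would: the job done as asked, in the order asked, and still so for the second after the job is handed in, while the arm keeps its last pose, push and grip.
It also fails if it takes over 54 s, if anything falls off the work surface, if the arm or the gripper's body presses on something with over 40 N, if the wrist force passes 120 N, or if a joint passes its speed limit or range.

## Working session

There is one attempt and no reset: what is moved stays moved. The work goes in short steps, Python scripts to look and compute and a tool call to move; the robot and the scene stay as the last step left them, time stands still between calls to the robot, and variables do not carry over. Pictures are saved under pics/ and viewed, at most 10 in all, crops included, and the job is handed in when it is done.

Besides the shell and the picture viewer there is one more tool, called after ">>>" as name(argument=value, ...), one argument or row to a line, values as JSON. apply_moves: Moves the arm, as the interface text tells. Its arguments: {"type":"object","properties":{"steps":{"type":"array","items":{"type":"array","items":{"type":"array","items":{"type":"number"}}}}},"required":["steps"]}

```bash
ls; mkdir -p pics
python3 - <<'E'
from rig import bot
import cv2
s=bot.read_state();print({k:s[k] for k in('time_s','position','tcp_rot','opening','force')})
for n in('side','top'):
    im=bot.capture(n);cv2.imwrite(f'pics/{n}0.png',im)
    m=bot.camera_model(n);print(n,m)
E
```

```text
pics
{'time_s': 0.0, 'position': array([0.14139906, 0.6079935 , 0.20355585]), 'tcp_rot': array([[-9.73935344e-01,  2.26824041e-01, -8.94262633e-04],
       [ 2.26825414e-01,  9.73933407e-01, -1.98741125e-03],
       [ 4.20159603e-04, -2.13845155e-03, -9.99997625e-01]]), 'opening': 1.0000123953390643, 'force': array([ 0.65828199,  0.26503154, -0.44518001])}
side {'intrinsics': array([[561.71783142,   0.        , 324.73897282],
       [  0.        , 561.71783142, 234.65367524],
       [  0.        ,   0.        ,   1.        ]]), 'R': array([[-0.99772904, -0.0653555 , -0.01629156],
       [-0.01993437,  0.51755662, -0.85541672],
       [ 0.06433799, -0.85314935, -0.51768409]]), 't': array([0.56418743, 0.13032756, 1.28670007])}
top {'intrinsics': array([[500.89437776,   0.        , 319.92866498],
       [  0.        , 500.89437776, 238.53905985],
       [  0.        ,   0.        ,   1.        ]]), 'R': array([[ 0.01351117, -0.9999066 , -0.0020594 ],
       [-0.9961007 , -0.01328011, -0.08721835],
       [ 0.08718286,  0.00322979, -0.99618709]]), 't': array([0.00573737, 0.57657921, 1.00320014])}
```

View pics/side0.png

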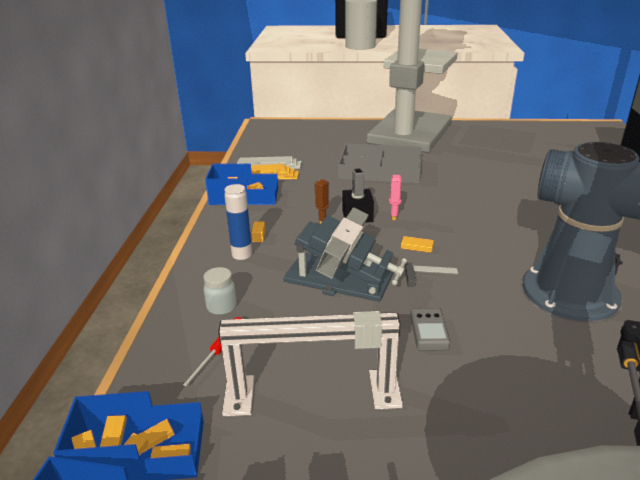

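View pics/top0.png

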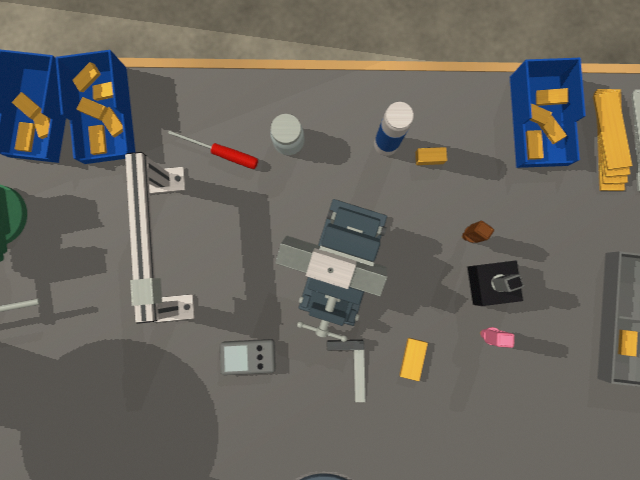

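The side view shows the template on the tube at about (347,232), the real probe in the black stand at (358,185), brown and pink look-alikes on either side, and the rail in front with the old template at (368,330). In the top view the template hole is at (331,269), the stand at (495,284), and the rail bar runs (135,155)–(146,320) with its near, robot-side end at the bottom.

```bash
cat > h.py <<'E'
import numpy as np, cv2
from scipy.spatial.transform import Rotation as Ro
from rig import bot
def ray(m,p):
    m=bot.camera_model(m) if isinstance(m,str) else m
    d=m['R'].T@np.linalg.solve(m['intrinsics'],[p[0],p[1],1.]); return -m['R'].T@m['t'], d/np.linalg.norm(d)
def plane(m,p,z=0,n=(0,0,1),p0=None):
    o,d=ray(m,p); n=np.array(n,float); p0=np.array([0,0,z]) if p0 is None else p0
    return o+d*(n@(p0-o))/(n@d)
def tri(*mp):
    A=np.zeros((3,3));b=np.zeros(3);L=[]
    for m,p in mp:
        o,d=ray(m,p);P=np.eye(3)-np.outer(d,d);A+=P;b+=P@o;L.append((o,P))
    X=np.linalg.solve(A,b); return X,[float(np.linalg.norm(P@(X-o))) for o,P in L]
def proj(m,X):
    m=bot.camera_model(m) if isinstance(m,str) else m
    q=m['intrinsics']@(m['R']@np.array(X)+m['t']); return q[:2]/q[2]
def rot(z,y):   # tool rotation from z axis and approx closing axis
    z=np.array(z,float);z/=np.linalg.norm(z);y=np.array(y,float);y-=z*(y@z);y/=np.linalg.norm(y)
    return np.c_[np.cross(y,z),y,z]
def delta(pos,R,p0=None,R0=None):
    s=bot.read_state(); p0=s['position'] if p0 is None else p0; R0=s['tcp_rot'] if R0 is None else R0
    return np.round(np.r_[R0.T@(np.array(pos)-p0)*100, Ro.from_matrix(R0.T@R).as_rotvec(degrees=True)],2)
E
python3 - <<'E'
from h import *
np.set_printoptions(precision=4,suppress=True)
t,ti=cv2.imread('pics/top0.png'),cv2.imread('pics/side0.png')
print('hole',plane('top',(331,269),.149))
print('tri template', tri(('top',(331,269)),('side',(346,231))))
for n,p in dict(barfar=(135,154),barnear=(146,321),oldedge=(142,279)).items(): print(n,plane('top',p,.17))
print('probe cap tri',tri(('top',(513,283)),('side',(358,171))), 'collar plane',plane('top',(499,284),.068))
print('stand', [plane('top',p,.065) for p in((469,266),(517,262),(522,298),(474,304))])
m=bot.camera_model('wrist');s=bot.read_state()
print('cam in tool', s['tcp_rot'].T@(-m['R'].T@m['t']-s['position']), s['tcp_rot'].T@m['R'].T)
# tube long edges direction in top
print('tube ends',plane('top',(281,253),.147),plane('top',(382,282),.147))
a=cv2.resize(t[180:350,255:405],None,fx=3,fy=3,interpolation=2);b=cv2.resize(t[240:320,450:540],None,fx=3.7,fy=3.7,interpolation=2)
b=cv2.copyMakeBorder(b,0,max(0,a.shape[0]-b.shape[0]),0,0,0);cv2.imwrite('pics/c1.png',np.hstack([a,b[:a.shape[0]]]))
E
```

```text
hole [ 0.511  -0.0075  0.149 ]
tri template (array([ 0.5136, -0.0076,  0.1452]), [0.0025207469247171444, 0.0025207469247170862])
barfar [0.7113 0.3462 0.17  ]
barnear [0.4158 0.3135 0.17  ]
oldedge [0.4885 0.3237 0.17  ]
probe cap tri (array([ 0.4923, -0.3369,  0.1402]), [0.0019299629927661116, 0.0019299629927661355]) collar plane [ 0.4884 -0.3371  0.068 ]
stand [array([ 0.5228, -0.2799,  0.065 ]), array([ 0.5319, -0.3742,  0.065 ]), array([ 0.4618, -0.3825,  0.065 ]), array([ 0.4489, -0.2888,  0.065 ])]
cam in tool [ 0.0839  0.0011 -0.1802] [[ 0.     -0.9533 -0.302 ]
 [ 1.     -0.0001  0.0005]
 [-0.0005 -0.302   0.9533]]
tube ends [0.5387 0.083  0.147 ] [ 0.489  -0.0994  0.147 ]
```

View pics/c1.png

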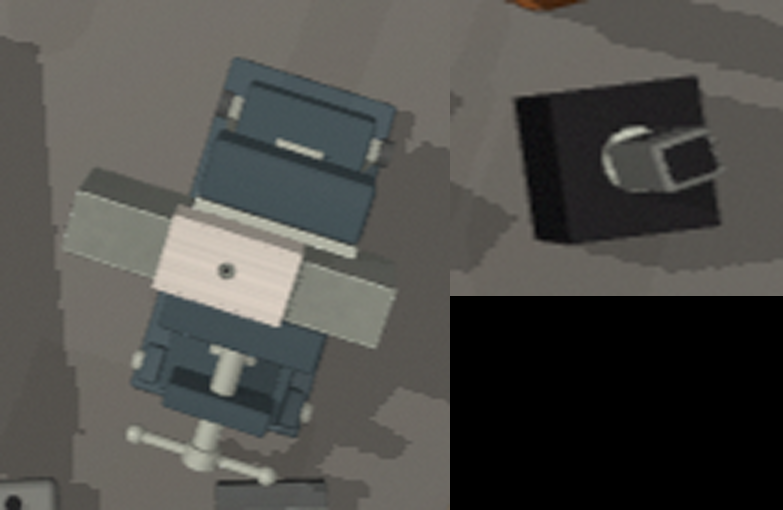

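The crop shows the template web with its hole at top-image pixel (330,270), and the tube yawed about −15°. The probe's collar is at about (499,284), and the handle leans away from the collar in the picture.

```bash
cat >> h.py <<'E'
def frame(yaw,tilt=20):
    return (Ro.from_euler('z',yaw,degrees=True)*Ro.from_euler('y',-tilt,degrees=True)).as_matrix()
E
python3 - <<'E'
from h import *
F=frame(-15.2);print(F)
R=rot(-F[:,2],F[:,0]); P=np.array([.5125,-.0075,.147])+F[:,2]*.11
print(P,delta(P,R))
E
```

```text
[[ 0.90681888  0.26218918 -0.33005508]
 [-0.24637724  0.96501649  0.08967398]
 [ 0.34202014  0.          0.93969262]]
[0.47619394 0.00236414 0.25036619] [-46.34 -51.41  -4.59 -15.58 -15.99  91.09]
```

>>> apply_moves(
  steps=[
    [[0,0,-6,0,0,0,1],[0,0,-11,0,0,0,1],[-46.3,-51.4,-12,-15.6,-16,91.1,1],[-46.3,-51.4,-12,-15.6,-16,91.1,1],[-46.3,-51.4,-12,-15.6,-16,91.1,1],[-46.3,-51.4,-12,-15.6,-16,91.1,1],[-46.3,-51.4,-12,-15.6,-16,91.1,1],[-46.3,-51.4,-12,-15.6,-16,91.1,1],[-46.3,-51.4,-12,-15.6,-16,91.1,1],[-46.3,-51.4,-12,-15.6,-16,91.1,1],[-46.3,-51.4,-4.6,-15.6,-16,91.1,1],[-46.3,-51.4,-4.6,-15.6,-16,91.1,1],[-46.3,-51.4,-4.6,-15.6,-16,91.1,1],[-46.3,-51.4,-4.6,-15.6,-16,91.1,1],[-46.3,-51.4,-4.6,-15.6,-16,91.1,1],[-46.3,-51.4,-4.6,-15.6,-16,91.1,1],[-46.3,-51.4,-4.6,-15.6,-16,91.1,1]],
  ],
)

```text
time_s: 2.22
position: [0.4756, 0.0043, 0.251]
tcp_rot: [[0.261, 0.907, 0.332], [0.965, -0.246, -0.087], [0.002, 0.343, -0.939]]
force: [0.5, 0.1, 0.3]
opening: 1.001
grasp_force: 0.0
```

Run:
```python
from h import *
s=bot.read_state();m=bot.camera_model('wrist');im=bot.capture('wrist');cv2.imwrite('pics/w1.png',im)
import pickle;pickle.dump(m,open('w1.pkl','wb'));print(s['time_s'],s['position'],s['qvel'],m['intrinsics'][0,0],s['joint_positions'])
print('pred hole',proj(m,[.5125,-.0075,.149]))
```

```text
2.225 [0.47562454 0.00426063 0.25098786] [ 0.03406519 -0.08505536  0.00195746 -0.04645033 -0.15807635 -0.1598046 ] 410.0666532715757 [-12.41892647   7.67350764 113.86252953  -1.29771292  38.41961461
   3.58440699]
pred hole [317.46071523 242.89826906]
```

View pics/w1.png

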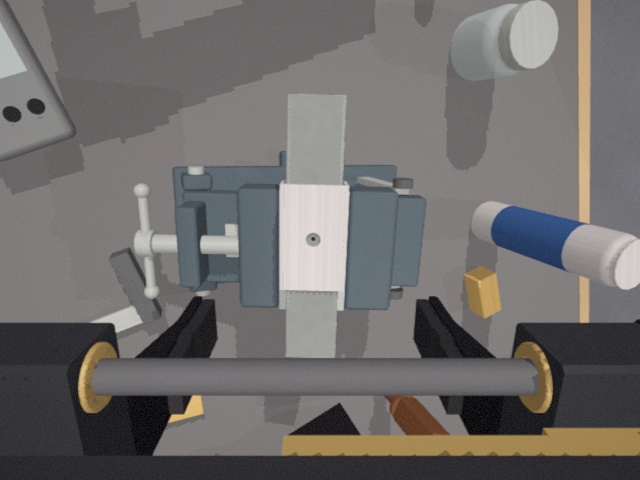

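The wrist view shows the web at about columns 280–349 and rows 183–308, with the hole at (313,239). It is well aligned with the fingers' closing line.

Run:
```python
from h import *
import pickle
np.set_printoptions(precision=4,suppress=True)
m=pickle.load(open('w1.pkl','rb'));im=cv2.imread('pics/w1.png')
g=im.min(2).astype(np.uint8);mk=((g>185)*255).astype(np.uint8);mk[315:]=0;mk[:150]=0;mk[:,:265]=0;mk[:,360:]=0
c=max(cv2.findContours(mk,0,2)[0],key=cv2.contourArea);r=cv2.minAreaRect(c);print(r)
rowx=[(y,np.where(mk[y])[0][[0,-1]]) for y in(190,210,230,270,285)];print(rowx)
h=g[230:250,303:324];ys,xs=np.where(h<150);hole=(303+xs.mean(),230+ys.mean());print('hole',hole)
X,e=tri((m,hole),('top',(330.3,269.7)),('side',(346,231)));X2,e2=tri((m,hole),('top',(330.3,269.7)));print(X,e,X2,e2)
F=frame(-15.2)
for z in(.145,.149,.153):
    H=plane(m,hole,z)
    L=[[plane(m,(q+.5*(2*i-1),y),0,F[:,2],H) for y,qq in rowx for q in[qq[i]]] for i in(0,1)]
    w=np.mean([(b-a)@F[:,0] for a,b in zip(*L)]);dl=L[0][0]-L[0][-1];dr=L[1][0]-L[1][-1]
    mid=np.mean([(a+b)/2-H for a,b in zip(*L)],0)@F[:,0]
    print(z,H,'width',w,'yaws',np.degrees(np.arctan2(-dl[0],dl[1])),np.degrees(np.arctan2(-dr[0],dr[1])),'mid-hole',mid)
```

```text
((312.6074523925781, 246.31044006347656), (68.33651733398438, 124.03616333007812), 1.4688007831573486)
[(190, array([280, 348])), (210, array([280, 347])), (230, array([280, 346])), (270, array([280, 344])), (285, array([280, 343]))]
hole (np.float64(313.2), np.float64(237.16))
[ 0.5125 -0.0052  0.1455] [0.0019264204028838637, 0.0029330371745774123, 0.0036821920395121795] [ 0.5111 -0.0056  0.142 ] [0.001505532255022029, 0.0015055322550218304]
0.145 [ 0.5116 -0.0036  0.145 ] width 0.04936043105452797 yaws -16.555782494658864 -16.672215641818998 mid-hole -0.0003136426582546715
0.149 [ 0.5105 -0.0021  0.149 ] width 0.04864358514544551 yaws -16.55578249465882 -16.672215641818955 mid-hole -0.0003090877252510371
0.153 [ 0.5094 -0.0006  0.153 ] width 0.047926739236363015 yaws -16.555782494658867 -16.672215641819086 mid-hole -0.0003045327922474582
```

Run:
```python
from h import *
F=frame(-16.5);R=rot(-F[:,2],F[:,0]);H=np.array([.5107,-.0025,.1488])
s=bot.read_state();print(s['position'])
for d in(.06,-.0145): print(delta(H+F[:,2]*d,R))
```

```text
[0.47572997 0.00421933 0.25101341]
[ 0.3  -0.16  4.82  0.08 -0.59  1.27]
[ 0.23 -0.18 12.27  0.08 -0.59  1.27]
```

>>> apply_moves(
  steps=[
    [[0.3,-0.2,4.8,0,-0.6,1.3,1],[0.3,-0.2,7.5,0,-0.6,1.3,1],[0.3,-0.2,9.5,0,-0.6,1.3,1],[0.3,-0.2,11,0,-0.6,1.3,1],[0.3,-0.2,12.2,0,-0.6,1.3,1],[0.3,-0.2,12.2,0,-0.6,1.3,1],[0.3,-0.2,12.2,0,-0.6,1.3,0.2],[0.3,-0.2,12.2,0,-0.6,1.3,-1],[0.3,-0.2,12.2,0,-0.6,1.3,-1],[0.3,-0.2,12.2,0,-0.6,1.3,-1],[0.3,-0.2,12.2,0,-0.6,1.3,-1],[0.3,-0.2,12.2,0,-0.6,1.3,-1]],
  ],
)

```text
time_s: 3.78
position: [0.5155, -0.0043, 0.1353]
tcp_rot: [[0.286, 0.9, 0.328], [0.958, -0.269, -0.098], [-0.0, 0.343, -0.939]]
force: [-0.1, 0.3, 0.0]
opening: 0.406
grasp_force: 0.0
```

>>> apply_moves(
  steps=[
    [[0,0,0,0,0,0,-1],[0,0,0,0,0,0,-1],[0,0,0,0,0,0,-1],[0,0,0,0,0,0,-1]],
  ],
)

```text
time_s: 4.28
position: [0.5155, -0.0043, 0.1352]
tcp_rot: [[0.286, 0.9, 0.328], [0.958, -0.269, -0.098], [-0.0, 0.343, -0.939]]
force: [-0.7, -0.2, -0.8]
opening: 0.019
grasp_force: 0.0
```

Run:
```python
from h import *
m=bot.camera_model('wrist');a=bot.capture('wrist');b=bot.capture('side')
print(proj(m,[.5107,-.0025,.1488]),proj('side',[.5107,-.0025,.1488]),bot.read_state()['opening'])
cv2.imwrite('pics/d.png',np.hstack([cv2.resize(a[60:420,130:530],None,fx=.9,fy=.9),cv2.resize(b[160:322,270:460],None,fx=2,fy=2)]))
```

```text
[315.87664845 316.97880712] [348.38109937 230.84791879] 0.006249555504946012
```

View pics/d.png

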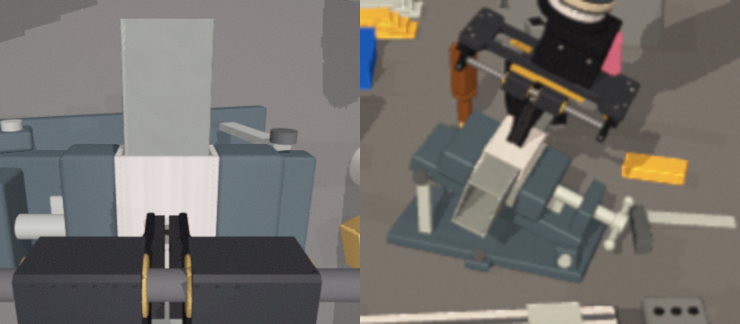

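The wrist half shows the shut fingers at about (317,300), standing on or above the web rather than astride it. The side half shows the tips at about side pixel (348,230). I'll check the tip position against both cameras.

Run:
```python
from h import *
s=bot.read_state();p,R=s['position'],s['tcp_rot']
for d in(-.02,-.008,0,.011): X=p+R[:,2]*d;print(d,X,proj('wrist',X),proj('side',X))
print(s['force'],s['moment'])
X,e=tri(('wrist',(317,297)),('side',(348.5,231)));print(X,e,R.T@(X-p))
```

```text
-0.02 [ 0.50886328 -0.00230563  0.1540363 ] [316.09182218 323.52307932] [349.22281128 228.87445319]
-0.008 [ 0.51280154 -0.00348344  0.14276231] [316.03089417 311.23591539] [347.43346512 232.93582643]
0 [ 0.51542705 -0.00426864  0.13524632] [315.99419719 303.83534699] [346.25182043 235.61786765]
0.011 [ 0.51903713 -0.00534829  0.12491182] [315.94813357 294.54583948] [344.64154407 239.27279674]
[-0.40292057  0.27633465 -0.34057171] [-0.08917471  0.26775877  0.02588036]
[0.51105715 0.01173708 0.15730834] [0.0010528842138823808, 0.0010528842138821143] [ 0.01408258 -0.00068374 -0.02373236]
```

The wrist width/row geometry, the side view and the missed grip all agree: the real fingertips stand about 27 mm further back than stated, and they closed just above the web. I'll open, go about 24 mm deeper and watch the force.

>>> apply_moves(
  steps=[
    [[0,0,-1,0,0,0,1],[0,0,-1,0,0,0,1],[0,0,-1,0,0,0,1],[0,0,-1,0,0,0,1],[0,0,-1,0,0,0,1],[0,0,-1,0,0,0,1],[0,0,-1,0,0,0,1],[0,0,-1,0,0,0,1]],
  ],
)

```text
time_s: 5.38
position: [0.5121, -0.0033, 0.1446]
tcp_rot: [[0.286, 0.9, 0.328], [0.958, -0.269, -0.098], [-0.0, 0.342, -0.94]]
force: [0.1, 0.6, -0.9]
opening: 0.833
grasp_force: 0.0
```

>>> apply_moves(
  steps=[
    [[0,0,0.6,0,0,0,1],[0,0,1.2,0,0,0,1],[0,0,1.8,0,0,0,1],[0,0,2.2,0,0,0,1],[0,0,2.2,0,0,0,1]],
  ],
)

```text
time_s: 6.0
position: [0.5193, -0.0055, 0.1235]
tcp_rot: [[0.286, 0.9, 0.327], [0.958, -0.269, -0.098], [-0.0, 0.342, -0.94]]
force: [1.0, -0.1, 0.1]
opening: 1.0
grasp_force: 0.0
```

Run:
```python
from h import *
s=bot.read_state();print(s['time_s'],s['position'],s['force'],s['opening'])
m=bot.camera_model('wrist');a=bot.capture('wrist');b=bot.capture('side')
cv2.imwrite('pics/d2.png',np.hstack([a[120:420,130:530],cv2.resize(b[180:300,280:420],None,fx=2.5,fy=2.5)]))
```

```text
6.0 [ 0.51926326 -0.00545941  0.12346976] [ 0.9813413  -0.13741371  0.10253052] 1.0003464243878648
```

View pics/d2.png

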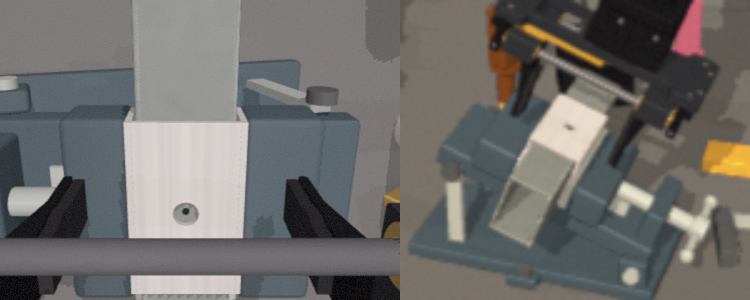

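The left half shows the fingers astride the web with the hole at crop (185,213). The right half shows the tips only slightly below the web, so I'll go about 1.1 cm deeper before closing.

>>> apply_moves(
  steps=[
    [[0,0,0.4,0,0,0,1],[0,0,0.8,0,0,0,1],[0,0,1.1,0,0,0,0],[0,0,1.1,0,0,0,-1],[0,0,1.1,0,0,0,-1],[0,0,1.1,0,0,0,-1],[0,0,1.1,0,0,0,-1],[0,0,1.1,0,0,0,-1]],
  ],
)

```text
time_s: 7.1
position: [0.523, -0.0065, 0.1138]
tcp_rot: [[0.286, 0.9, 0.328], [0.958, -0.269, -0.098], [-0.0, 0.343, -0.939]]
force: [-0.2, 0.3, 0.9]
opening: 0.556
grasp_force: 30.0
```

Run:
```python
from h import *
u=np.array([np.cos(np.radians(6.3)),np.sin(np.radians(6.3)),0]);v=np.array([-u[1],u[0],0])
R=rot([0,0,-1],-v)
for z in(.26,.215): print(delta([.5934,.3332,z],R))
```

```text
[ 34.56   2.21 -14.76  17.69 -11.72  66.34]
[ 34.56   0.67 -10.54  17.69 -11.72  66.34]
```

>>> apply_moves(
  steps=[
    [[0,0,-2,0,0,0,-1],[0,0,-5,0,0,0,-1],[0,0,-9,0,0,0,-1],[0,1,-13,0,0,0,-1],[34.6,2.2,-14.8,17.7,-11.7,66.3,-1],[34.6,2.2,-14.8,17.7,-11.7,66.3,-1],[34.6,2.2,-14.8,17.7,-11.7,66.3,-1],[34.6,2.2,-14.8,17.7,-11.7,66.3,-1],[34.6,2.2,-14.8,17.7,-11.7,66.3,-1],[34.6,2.2,-14.8,17.7,-11.7,66.3,-1],[34.6,2.2,-14.8,17.7,-11.7,66.3,-1],[34.6,2.2,-14.8,17.7,-11.7,66.3,-1],[34.6,2.2,-14.8,17.7,-11.7,66.3,-1],[34.6,0.7,-10.5,17.7,-11.7,66.3,-1],[34.6,0.7,-10.5,17.7,-11.7,66.3,-1],[34.6,0.7,-10.5,17.7,-11.7,66.3,-1],[34.6,0.7,-10.5,17.7,-11.7,66.3,-1]],
  ],
)

```text
time_s: 9.22
position: [0.595, 0.3337, 0.2169]
tcp_rot: [[0.994, 0.111, 0.004], [0.111, -0.994, 0.001], [0.004, -0.001, -1.0]]
force: [-0.2, -0.1, -0.5]
opening: 0.553
grasp_force: 30.0
```

Run:
```python
from h import *
import pickle
s=bot.read_state();print(s['time_s'],s['position'],s['tcp_rot'],s['opening'],abs(s['qvel']).max())
m=bot.camera_model('wrist');a=bot.capture('wrist');b=bot.capture('side');t=bot.capture('top')
pickle.dump(m,open('w2.pkl','wb'))
for n,i in(('w2',a),('side2',b),('top2',t)):cv2.imwrite(f'pics/{n}.png',i)
S=cv2.resize(b[235:415,215:405],None,fx=2,fy=2);T=cv2.resize(t[240:300,290:370],None,fx=4,fy=4)
w=cv2.resize(a[:,100:560],None,fx=.75,fy=.75)
C=np.zeros((600,800,3),np.uint8);C[:360,:345]=w[:360];C[:360,345:725]=S;C[360:600,:320]=T;cv2.imwrite('pics/e.png',C)
```

```text
9.225 [0.59500755 0.33366241 0.21688132] [[ 0.99385033  0.11067472  0.00355484]
 [ 0.11067015 -0.99385612  0.00145866]
 [ 0.00369443 -0.00105627 -0.99999262]] 0.553193049189535 0.21424120501477778
```

View pics/e.png

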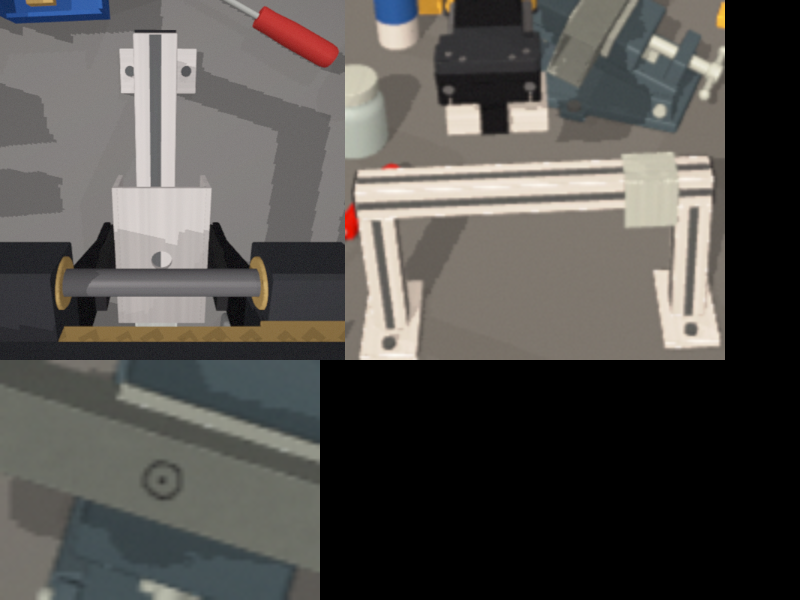

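The wrist part shows the bar ahead at crop columns 135–176, with the template web (112–212) roughly over it. The side part shows the template above the free length, clear of the old one. The top crop shows the ring and dot at crop (162,480), which is top pixel (330.5,270).

Run:
```python
from h import *
import pickle
np.set_printoptions(precision=4,suppress=True)
m=pickle.load(open('w2.pkl','rb'));a=cv2.imread('pics/w2.png');g=a.min(2)
E=[]
for y in range(75,231,15):
    r=g[y,260:350];x=np.where(r>150)[0];E.append((y,260+x[0],260+x[-1]))
    if y in(75,105,165,225):print(y,260+x[0],260+x[-1])
rows=[e for e in E if e[0]>=130]
for z in(.166,.170,.174):
    L=np.array([plane(m,(e[1]-.5,e[0]),z) for e in rows]);Q=np.array([plane(m,(e[2]+.5,e[0]),z) for e in rows]);M=(L+Q)/2
    k=np.polyfit(M[:,0],M[:,1],1);print(z,'w',np.linalg.norm(L-Q,axis=1).mean(),'yaw',np.degrees(np.arctan(k[0])),'y at x=.5935',np.polyval(k,.5935))
ytop=[y for y in range(25,70) if (g[y,275:340]>170).sum()>20][:1];print('far end row',ytop)
f=(308,ytop[0]);print('far end',plane(m,f,.17),'top-tri',tri((m,f),('top',(135.5,153.5))))
# template web edges, web top 34.8+2.5 behind TCP
s=bot.read_state();p,R=s['position'],s['tcp_rot']
for y in(265,300,340):
    x=np.where(g[y,230:400]>140)[0]+230; A=[plane(m,(q,y),0,R[:,2],p-R[:,2]*.0373) for q in(x[0]-.5,x[-1]+.5)]
    print(y,x[0],x[-1],[R.T@(q-p) for q in A])
# spot
t=cv2.imread('pics/top2.png');print('spot top',plane('top',(330.5,270),.147),plane('wrist',(0,0),.1)[0]*0)
```

```text
75 260 349
105 260 349
165 280 334
225 281 333
0.166 w 0.030491022909856502 yaw 6.21856161788382 y at x=.5935 0.33956586887035584
0.17 w 0.029964008058774475 yaw 6.218561617883909 y at x=.5935 0.3394818737331187
0.174 w 0.029436993207692445 yaw 6.218561617883953 y at x=.5935 0.3393978785958819
far end row [45]
far end [0.7131 0.3517 0.17  ] top-tri (array([0.7163, 0.3522, 0.1522]), [0.00048138640608725127, 0.00048138640608744393])
265 249 381 [array([ 0.0322, -0.026 , -0.0373]), array([ 0.0322,  0.0235, -0.0373])]
300 251 379 [array([ 0.018 , -0.026 , -0.0373]), array([ 0.018 ,  0.0234, -0.0373])]
340 254 376 [array([ 0.0008, -0.0256, -0.0373]), array([ 0.0008,  0.023 , -0.0373])]
spot top [ 0.5092 -0.0067  0.147 ] 0.0
```

>>> apply_moves(
  steps=[
    [[-0.1,-0.4,2,0,0.2,0,-1],[-0.1,-0.4,4,0,0.2,0,-1],[-0.1,-0.4,4.8,0,0.2,0,-1],[-0.1,-0.4,4.8,0,0.2,0,-1],[-0.1,-0.4,4.8,0,0.2,0,-1]],
  ],
)

```text
time_s: 10.0
position: [0.5933, 0.3375, 0.1677]
tcp_rot: [[0.994, 0.11, 0.005], [0.11, -0.994, 0.001], [0.005, -0.001, -1.0]]
force: [0.2, 0.0, -0.7]
opening: 0.554
grasp_force: 30.0
```

Run:
```python
from h import *
np.set_printoptions(precision=4,suppress=True)
s=bot.read_state();p,R=s['position'],s['tcp_rot'];print(s['time_s'],p,R)
m=bot.camera_model('wrist');a=bot.capture('wrist');b=bot.capture('side');g=a.min(2);cv2.imwrite('pics/w3.png',a)
for y in range(120,230,15):
    x=np.where(g[y,260:350]>150)[0]+260
    if x[0]>262 and x[-1]<347:
        A=[plane(m,(q,y),.17) for q in(x[0]-.5,x[-1]+.5)];print(y,x[0],x[-1],(A[0]+A[1])/2,'tool y of bar mid',R.T@((A[0]+A[1])/2-p),np.linalg.norm(A[0]-A[1]))
for y in(265,300,340):
    x=np.where(g[y,230:400]>140)[0]+230; A=[plane(m,(q,y),0,R[:,2],p-R[:,2]*.036) for q in(x[0]-.5,x[-1]+.5)]
    print(y,x[0],x[-1],[R.T@(q-p) for q in A])
S=cv2.resize(b[230:350,215:405],None,fx=2,fy=2);w=cv2.resize(a[60:380,100:560],None,fx=.75,fy=.75)
cv2.imwrite('pics/f.png',np.hstack([w,S]))
```

```text
10.0 [0.5933 0.3375 0.1677] [[ 0.9939  0.1104  0.0053]
 [ 0.1104 -0.9939  0.0013]
 [ 0.0054 -0.0007 -1.    ]]
265 249 381 [array([ 0.0316, -0.0261, -0.036 ]), array([ 0.0316,  0.0235, -0.036 ])]
300 252 379 [array([ 0.0174, -0.0257, -0.036 ]), array([ 0.0174,  0.0235, -0.036 ])]
340 254 376 [array([ 0.    , -0.0257, -0.036 ]), array([ 0.0001,  0.0231, -0.036 ])]
```

View pics/f.png

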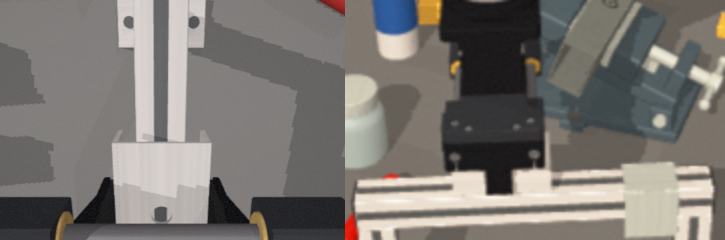

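The bar (crop 134–186) is centred under the web (113–210) to about 1 mm, so I'll lower it gently.

>>> apply_moves(
  steps=[
    [[0,-0.1,1,0,0.3,0,-1],[0,-0.1,2,0,0.3,0,-1],[0,-0.1,2.6,0,0.3,0,-1],[0,-0.1,2.9,0,0.3,0,-1],[0,-0.1,2.9,0,0.3,0,-1]],
  ],
)

```text
time_s: 10.72
position: [0.5924, 0.3382, 0.1373]
tcp_rot: [[0.994, 0.11, 0.008], [0.11, -0.994, 0.001], [0.008, -0.0, -1.0]]
force: [-0.0, -0.4, -1.2]
opening: 0.556
grasp_force: 30.0
```

>>> apply_moves(
  steps=[
    [[0,0,0.1,0,0,0,-1],[0,0,0.2,0,0,0,-1],[0,0,0.2,0,0,0,-1]],
  ],
)

```text
time_s: 11.1
position: [0.5925, 0.3383, 0.1358]
tcp_rot: [[0.994, 0.11, 0.009], [0.11, -0.994, 0.001], [0.009, -0.0, -1.0]]
force: [-0.4, 0.6, -0.2]
opening: 0.555
grasp_force: 30.0
```

>>> apply_moves(
  steps=[
    [[0,0,0.1,0,-0.5,0,-1],[0,0,0.2,0,-0.5,0,-1],[0,0,0.2,0,-0.5,0,-1]],
  ],
)

```text
time_s: 11.48
position: [0.5926, 0.3384, 0.1349]
tcp_rot: [[0.994, 0.111, 0.0], [0.111, -0.994, 0.0], [0.0, -0.0, -1.0]]
force: [-2.5, -0.2, 5.4]
opening: 0.557
grasp_force: 30.0
```

>>> apply_moves(
  steps=[
    [[0,0,0.1,0,0,0,-1],[0,0,0.2,0,0,0,-1],[0,0,0.2,0,0,0,-1]],
  ],
)

```text
time_s: 11.85
position: [0.5927, 0.3383, 0.1349]
tcp_rot: [[0.994, 0.111, 0.001], [0.111, -0.994, 0.0], [0.001, -0.0, -1.0]]
force: [-4.9, -1.8, 13.3]
opening: 0.554
grasp_force: 30.0
```

>>> apply_moves(
  steps=[
    [[0,0,-0.3,0,0,0,-1],[0,0,-0.3,0,0,0,0.3],[0,0,-0.3,0,0,0,0.6],[0,0,-0.3,0,0,0,1],[0,0,-0.3,0,0,0,1],[0,0,-0.3,0,0,0,1]],
  ],
)

```text
time_s: 12.6
position: [0.5925, 0.3383, 0.1345]
tcp_rot: [[0.994, 0.11, -0.0], [0.11, -0.994, 0.0], [-0.0, -0.0, -1.0]]
force: [-0.5, -0.3, -0.5]
opening: 0.972
grasp_force: 0.0
```

Run:
```python
from h import *
s=bot.read_state();print(s['time_s'],s['position'],s['opening'],s['force'])
R=rot([0,0,-1],[.11,-.994,0]);print(delta([.49,-.337,.20],R))
b=bot.capture('side');cv2.imwrite('pics/s4.png',b)
```

```text
12.6 [0.59248849 0.33826746 0.13452969] 0.9716018001083644 [-0.53014487 -0.32059141 -0.46248356]
[-1.764e+01  6.598e+01 -6.560e+00 -1.000e-02  1.000e-02  2.000e-02]
```

>>> apply_moves(
  steps=[
    [[0,0,-4,0,0,0,1],[0,0,-10,0,0,0,1],[0,0,-16,0,0,0,1],[-17.6,66,-16,0,0,0,1],[-17.6,66,-16,0,0,0,1],[-17.6,66,-16,0,0,0,1],[-17.6,66,-16,0,0,0,1],[-17.6,66,-16,0,0,0,1],[-17.6,66,-16,0,0,0,1],[-17.6,66,-16,0,0,0,1],[-17.6,66,-16,0,0,0,1],[-17.6,66,-16,0,0,0,1],[-17.6,66,-16,0,0,0,1],[-17.6,66,-16,0,0,0,1],[-17.6,66,-16,0,0,0,1],[-17.6,66,-6.6,0,0,0,1],[-17.6,66,-6.6,0,0,0,1],[-17.6,66,-6.6,0,0,0,1],[-17.6,66,-6.6,0,0,0,1]],
  ],
)

```text
time_s: 15.02
position: [0.4916, -0.3372, 0.2021]
tcp_rot: [[0.994, 0.111, 0.002], [0.111, -0.994, -0.002], [0.002, 0.002, -1.0]]
force: [-0.5, -0.1, 0.1]
opening: 0.998
grasp_force: 0.0
```

Run:
```python
from h import *
import pickle
s=bot.read_state();print(s['time_s'],s['position'],s['tcp_rot'],abs(s['qvel']).max())
m=bot.camera_model('wrist');a=bot.capture('wrist');b=bot.capture('side')
pickle.dump(m,open('w5.pkl','wb'));cv2.imwrite('pics/w5.png',a);cv2.imwrite('pics/s5.png',b)
print('pred cap',proj(m,[.4923,-.337,.143]))
C=np.zeros((480,800,3),np.uint8);C[:360,:480]=cv2.resize(a,(480,360));S=cv2.resize(b[290:350,215:405],None,fx=1.65,fy=1.65);C[:S.shape[0],482:482+S.shape[1]]=S
cv2.imwrite('pics/g.png',C)
```

```text
15.025 [ 0.49161252 -0.33716821  0.20207855] [[ 0.99377731  0.11136765  0.00197737]
 [ 0.11137071 -0.99377778 -0.00151278]
 [ 0.0017966   0.00172359 -0.9999969 ]] 1.1063463896088148
pred cap [316.84818154 260.23122723]
```

View pics/g.png

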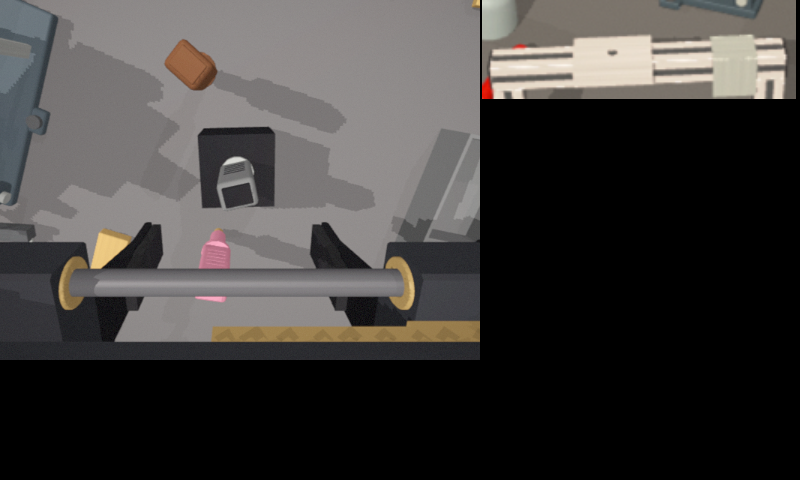

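The wrist view shows the probe's black cap at about wrist pixel (318,260), just where it was predicted, turned about 5° from the fingers. The side crop shows the template sitting flat astride the bar on the free length.

Run:
```python
from h import *
import pickle
np.set_printoptions(precision=4,suppress=True)
m=pickle.load(open('w5.pkl','rb'));a=cv2.imread('pics/w5.png')
mk=((a.max(2)<70)*255).astype(np.uint8);mk[:238]=0;mk[282:]=0;mk[:,:290]=0;mk[:,350:]=0
c=max(cv2.findContours(mk,0,2)[0],key=cv2.contourArea);r=cv2.minAreaRect(c);q=cv2.boxPoints(r)
P=np.array([plane(m,p,.143) for p in q]);print(r,P,P.mean(0));d=np.diff(np.vstack([P,P[:1]]),axis=0);print(np.linalg.norm(d,axis=1),np.degrees(np.arctan2(d[:,1],d[:,0])))
X,e=tri((m,r[0]),('top',(513.5,283)),('side',(358,170)));print(X,e)
s=bot.read_state()
yaw=-83.6
for y in(-90,-87,-84,-80,-78):print(y,delta([P.mean(0)[0],P.mean(0)[1],.075],rot([0,0,-1],[np.cos(np.radians(y)),np.sin(np.radians(y)),0])))
```

```text
((316.288818359375, 260.3285217285156), (26.681163787841797, 37.38761901855469), 77.7352294921875) [[ 0.4966 -0.3231  0.143 ]
 [ 0.5041 -0.3448  0.143 ]
 [ 0.4877 -0.3504  0.143 ]
 [ 0.4799 -0.3283  0.143 ]] [ 0.4921 -0.3367  0.143 ]
[0.0229 0.0173 0.0234 0.0174] [ -70.807  -161.1668  109.453    17.2923]
[ 0.4923 -0.3366  0.1433] [4.6509065949994324e-05, 0.0019335268183217089, 0.0019671877460162002]
-90 [ 0.   -0.14 12.77  0.16 -0.17  6.38]
-87 [ 0.   -0.14 12.77  0.17 -0.16  3.38]
-84 [ 0.   -0.14 12.77  0.17 -0.16  0.38]
-80 [ 0.   -0.14 12.77  0.18 -0.15 -3.62]
-78 [ 0.   -0.14 12.77  0.18 -0.15 -5.62]
```

>>> apply_moves(
  steps=[
    [[0,-0.1,4,0.2,-0.2,-5.6,1],[0,-0.1,8,0.2,-0.2,-5.6,1],[0,-0.1,11,0.2,-0.2,-5.6,1],[0,-0.1,12.7,0.2,-0.2,-5.6,1],[0,-0.1,12.7,0.2,-0.2,-5.6,0.2],[0,-0.1,12.7,0.2,-0.2,-5.6,-0.2],[0,-0.1,12.7,0.2,-0.2,-5.6,-0.4],[0,-0.1,12.7,0.2,-0.2,-5.6,-1],[0,-0.1,12.7,0.2,-0.2,-5.6,-1],[0,-0.1,12.7,0.2,-0.2,-5.6,-1],[0,-0.1,12.7,0.2,-0.2,-5.6,-1],[0,-0.1,12.7,0.2,-0.2,-5.6,-1],[0,-0.1,12.7,0.2,-0.2,-5.6,-1]],
  ],
)

```text
time_s: 16.75
position: [0.4905, -0.3363, 0.0736]
tcp_rot: [[0.978, 0.207, -0.004], [0.207, -0.978, 0.003], [-0.003, -0.003, -1.0]]
force: [0.5, -0.3, 1.2]
opening: 0.371
grasp_force: 29.2
```

Gripped at 32 mm, the handle's wide side. I'll lift it straight out and work out the hover pose over the spot.

```bash
cat >> h.py <<'E'
def probe_pose(spot,yaw,h,off):   # tool pose putting foot (offset off in tool) h above spot
    F=frame(yaw);R=np.c_[F[:,0],-F[:,1],-F[:,2]];return spot+F[:,2]*h-R@np.array(off),R
E
python3 - <<'E'
from h import *
np.set_printoptions(precision=4,suppress=True)
def ring(im,c,r=12):
    x,y=c;w=cv2.resize(im[y-r:y+r,x-r:x+r],None,fx=6,fy=6,interpolation=cv2.INTER_CUBIC).min(2)
    bg=cv2.GaussianBlur(w,(0,0),25).astype(int)-w;bg=np.clip(bg,0,255).astype(np.uint8)
    mk=(bg>.5*bg[36:108,36:108].max()).astype(np.uint8)*255
    mk[:30]=0;mk[-30:]=0;mk[:,:30]=0;mk[:,-30:]=0
    ys,xs=np.where(mk);return (x-r+(xs.min()+xs.max())/2/6-.42,y-r+(ys.min()+ys.max())/2/6-.42),(xs.max()-xs.min())/6,(ys.max()-ys.min())/6
a=ring(cv2.imread('pics/top2.png'),(330,270));b=ring(cv2.imread('pics/s5.png'),(347,232));print(a,b)
X,e=tri(('top',a[0]),('side',b[0]));print(X,e,plane('top',a[0],.147),plane('side',b[0],.147))
t=bot.read_state();print(t['joint_positions'])
P,R=probe_pose(np.array([.511,-.0065,.147]),-16,.05,(.0016,0,.0626));print(P,delta(P,R))
E
```

```text
((np.float64(329.9133333333333), np.float64(269.58)), np.float64(9.0), np.float64(9.666666666666666)) ((np.float64(348.33), np.float64(233.24666666666667)), np.float64(10.166666666666666), np.float64(10.333333333333334))
[ 0.5105 -0.0057  0.1406] [0.0003639448693703778, 0.0003639448693706464] [ 0.51   -0.0056  0.147 ] [0.5106 0.0048 0.147 ]
[-45.1724  37.942   92.4729  -0.0575  49.8478  32.9235]
[0.4725 0.0045 0.2523] [  5.24 -33.78 -17.76  -5.02  19.82  27.63]
```

>>> apply_moves(
  steps=[
    [[0,0,-1,0,0,0,-1],[0,0,-3,0,0,0,-1],[0,0,-7,0,0,0,-1],[0,0,-12,0,0,0,-1],[0,0,-17,0,0,0,-1],[0,0,-17,0,0,0,-1]],
  ],
)

```text
time_s: 17.5
position: [0.4933, -0.3384, 0.2487]
tcp_rot: [[0.978, 0.207, 0.004], [0.207, -0.978, -0.004], [0.003, 0.005, -1.0]]
force: [0.1, -0.4, -0.7]
opening: 0.373
grasp_force: 29.3
```

Run:
```python
from h import *
P,R=probe_pose(np.array([.5105,-.0055,.146]),-16,.05,(.0016,0,.0626));print(P,delta(P,R))
```

```text
[0.47203514 0.00552962 0.25126216] [  5.05 -34.08  -0.4   -4.66  19.39  27.7 ]
```

>>> apply_moves(
  steps=[
    [[0,0,-4,0,0,0,-1],[5,-34.1,-4,-4.7,19.4,27.7,-1],[5,-34.1,-4,-4.7,19.4,27.7,-1],[5,-34.1,-4,-4.7,19.4,27.7,-1],[5,-34.1,-4,-4.7,19.4,27.7,-1],[5,-34.1,-4,-4.7,19.4,27.7,-1],[5,-34.1,-4,-4.7,19.4,27.7,-1],[5,-34.1,-4,-4.7,19.4,27.7,-1],[5,-34.1,-0.4,-4.7,19.4,27.7,-1],[5,-34.1,-0.4,-4.7,19.4,27.7,-1],[5,-34.1,-0.4,-4.7,19.4,27.7,-1],[5,-34.1,-0.4,-4.7,19.4,27.7,-1]],
  ],
)

```text
time_s: 19.0
position: [0.4704, 0.0066, 0.2497]
tcp_rot: [[0.905, -0.277, 0.324], [-0.262, -0.961, -0.089], [0.336, -0.004, -0.942]]
force: [-0.7, -0.2, -1.2]
opening: 0.371
grasp_force: 29.3
```

Run:
```python
from h import *
import pickle
np.set_printoptions(precision=4,suppress=True)
s=bot.read_state();p,R=s['position'],s['tcp_rot'];print(s['time_s'],p,R,abs(s['qvel']).max(),s['opening'])
m=bot.camera_model('wrist');a=bot.capture('wrist');b=bot.capture('side');t=bot.capture('top')
pickle.dump((m,p,R),open('w6.pkl','wb'))
for n,i in(('w6',a),('s6',b),('t6',t)):cv2.imwrite(f'pics/{n}.png',i)
f=p+R@[.0016,0,.0626]
for n in('wrist','side','top'):print(n,'foot',proj(n,f),'spot',proj(n,[.5105,-.0055,.147]))
C=np.zeros((600,800,3),np.uint8);w=a[190:400,220:420];C[:420,:400]=cv2.resize(w,None,fx=2,fy=2)
C[:400,400:]=cv2.resize(b[190:260,310:380],(400,400));C[420:600,:240]=cv2.resize(t[240:300,290:370],(240,180));cv2.imwrite('pics/h.png',C)
```

```text
19.0 [0.4704 0.0066 0.2497] [[ 0.9047 -0.2769  0.3237]
 [-0.2622 -0.9609 -0.0892]
 [ 0.3357 -0.0042 -0.942 ]] 0.22863511607210305 0.3705716686924665
wrist foot [317.4802 255.1926] spot [318.3885 230.0407]
side foot [357.0306 214.9049] spot [348.5065 230.8545]
top foot [326.6267 279.3596] spot [329.8391 269.2856]
```

View pics/h.png

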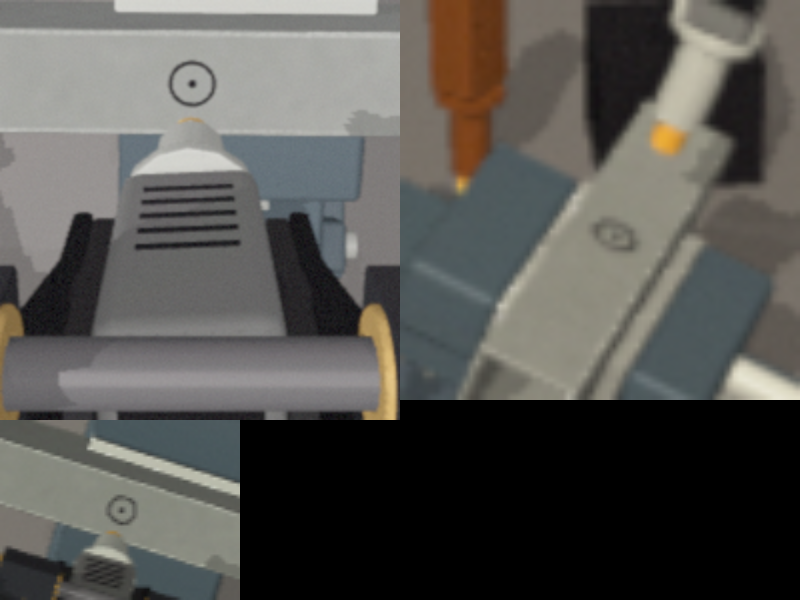

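The wrist crop shows the dot at wrist pixel (316,232) and the brass tip at about (315,250). In the side view the foot is at about (356,215) and the dot at (347.5,231). The approach is centred sideways, so I'll measure the dot against the foot in the wrist view and take a force baseline.

```bash
cat >> h.py <<'E'
def look(n=10):
    f=[];P=[]
    for i in range(n):
        a=bot.capture('wrist');s=bot.read_state();f.append(s['force']);P.append(s['position'])
    return a,bot.camera_model('wrist'),np.mean(P,0),s['tcp_rot'],np.mean(f,0),np.std(f,0)
def dot(a,c,r=6):
    x0,y0=c;w=a[y0-r:y0+r+1,x0-r:x0+r+1].min(2).astype(float);d=np.clip(np.median(w)-w-25,0,None)
    yy,xx=np.mgrid[-r:r+1,-r:r+1];return np.array([x0+(d*xx).sum()/d.sum(),y0+(d*yy).sum()/d.sum()])
def brass(a):
    h=cv2.cvtColor(a,cv2.COLOR_BGR2HSV)[200:300,280:350];mk=(h[...,0]>8)&(h[...,0]<30)&(h[...,1]>110)
    ys,xs=np.where(mk);return xs.mean()+280,xs.min()+280,xs.max()+280,ys.min()+200,ys.max()+200
E
python3 - <<'E'
from h import *
np.set_printoptions(precision=4,suppress=True)
a,m,p,R,f,sd=look();cv2.imwrite('pics/w7.png',a)
d=dot(a,(316,232));b=brass(a);print('dot',d,'brass',b,'F along n',-f@R[:,2],f,sd,'pos',p)
for ox in(0,.0016,.003): print(ox,[proj(m,p+R@[ox+.0065,0,z]) for z in(.058,.0626,.066)])
for h in(.04,.045,.05,.055): 
    X=R.T@(plane(m,d,0,R[:,2],p+R[:,2]*(.0626+h))-p);print(h,X)
F=frame(-16);print('axis err vs frame',delta(p,np.c_[F[:,0],-F[:,1],-F[:,2]],p,R))
# tube edge direction in wrist at row scan (upper edge)
g=cv2.GaussianBlur(a,(0,0),1).mean(2)
for x in(235,260,285,350,375,400):
    c=g[195:270,x];dd=np.diff(c);print(x,'up',195+dd.argmax(),'low',195+dd.argmin(),end=' | ')
E
```

```text
h.py:38: RuntimeWarning: Mean of empty slice.
  ys,xs=np.where(mk);return xs.mean()+280,xs.min()+280,xs.max()+280,ys.min()+200,ys.max()+200
  ret = ret.dtype.type(ret / rcount)
Traceback (most recent call last):
  File "h.py", line 38, in brass
    ys,xs=np.where(mk);return xs.mean()+280,xs.min()+280,xs.max()+280,ys.min()+200,ys.max()+200
                                            ~~~~~~^^
ValueError: zero-size array to reduction operation minimum which has no identity
```

```bash
sed -i 's/>110)$/>70)/' h.py
python3 - <<'E'
from h import *
np.set_printoptions(precision=4,suppress=True)
a,m,p,R,f,sd=look(12)
hs=cv2.cvtColor(a,cv2.COLOR_BGR2HSV);print('sat rows col315',[(y,tuple(map(int,hs[y,315]))) for y in range(244,256)])
d=dot(a,(316,232));print('dot',d,'F along n',-f@R[:,2],f,sd,'pos',p)
try: print('brass',brass(a))
except Exception as e: print(e)
for ox in(0,.0016,.003): print(ox,[proj(m,p+R@[ox+.0065,0,z]) for z in(.058,.0626,.066)])
for h in(.04,.045,.05,.055): 
    X=R.T@(plane(m,d,0,R[:,2],p+R[:,2]*(.0626+h))-p);print(h,X)
F=frame(-16);print('axis err',delta(p,np.c_[F[:,0],-F[:,1],-F[:,2]],p,R))
g=cv2.GaussianBlur(a,(0,0),1).mean(2)
for x in(235,260,285,350,375,400):
    dd=np.diff(g[195:270,x]);print(x,'up',195+dd.argmax(),'low',195+dd.argmin(),end=' | ')
# nose edges (bright cone) rows 254..268
for y in(256,262,268):print(y,np.round(g[y,285:346:4]).astype(int))
E
```

```text
sat rows col315 [(244, (30, 6, 169)), (245, (24, 8, 170)), (246, (30, 6, 174)), (247, (30, 8, 170)), (248, (20, 45, 174)), (249, (18, 95, 179)), (250, (19, 24, 171)), (251, (50, 5, 162)), (252, (38, 6, 163)), (253, (24, 8, 160)), (254, (30, 5, 158)), (255, (35, 10, 159))]
dot [315.877  231.0887] F along n -1.1031107773842312 [-0.1427 -0.0151 -1.2175] [0.4892 0.4995 0.567 ] pos [0.4694 0.0073 0.2487]
brass (np.float64(315.0), np.int64(310), np.int64(320), np.int64(249), np.int64(250))
0 [array([317.0199, 250.8758]), array([316.9893, 248.6115]), array([316.9674, 246.9874])]
0.0016 [array([317.0233, 248.3761]), array([316.9927, 246.1506]), array([316.9707, 244.5543])]
0.003 [array([317.0264, 246.1809]), array([316.9957, 243.9896]), array([316.9736, 242.418 ])]
0.04 [ 0.007  -0.0006  0.1026]
0.045 [ 0.0057 -0.0006  0.1076]
0.05 [ 0.0043 -0.0006  0.1126]
0.055 [ 0.003  -0.0006  0.1176]
axis err [ 0.    0.    0.   -0.21  0.51 -0.09]
235 up 201 low 253 | 260 up 201 low 254 | 285 up 202 low 254 | 350 up 203 low 255 | 375 up 203 low 255 | 400 up 203 low 195 | 256 [119 119 121 121 138 170 166 160 156 149 145 136 131 132 133 132]
262 [114 114 114 117 168 167 163 162 158 152 147 140 116 114 115 116]
268 [114 115 143 189 207 209 210 209 209 208 209 205 164 129 114 114]
```

Run:
```python
from h import *
np.set_printoptions(precision=4,suppress=True)
s=bot.read_state();p,R=s['position'],s['tcp_rot'];print(p)
sp=p+R@[.0049,-.0006,.1102];print('spot',sp)
P,Q=probe_pose(sp,-16.6,.023,(.0003,-.0012,.0626));print(P,delta(P,Q))
```

```text
[0.4694 0.0073 0.2487]
spot [ 0.5095 -0.0031  0.1464]
[0.4808 0.0041 0.2268] [ 0.38 -0.    2.46 -0.42  0.51  0.47]
```

>>> apply_moves(
  steps=[
    [[0.4,0,1,-0.4,0.5,0.5,-1],[0.4,0,1.8,-0.4,0.5,0.5,-1],[0.4,0,2.4,-0.4,0.5,0.5,-1],[0.4,0,2.4,-0.4,0.5,0.5,-1],[0.4,0,2.4,-0.4,0.5,0.5,-1],[0.4,0,2.4,-0.4,0.5,0.5,-1]],
  ],
)

```text
time_s: 21.0
position: [0.4809, 0.0041, 0.2276]
tcp_rot: [[0.9, -0.286, 0.328], [-0.269, -0.958, -0.097], [0.342, -0.001, -0.94]]
force: [0.9, 0.3, -1.1]
opening: 0.37
grasp_force: 29.3
```

Run:
```python
from h import *
np.set_printoptions(precision=4,suppress=True)
a,m,p,R,f,sd=look(12);cv2.imwrite('pics/w8.png',a);cv2.imwrite('pics/s8.png',bot.capture('side'));cv2.imwrite('pics/t8.png',bot.capture('top'))
F=frame(-16.6);print(p,'axis err',delta(p,np.c_[F[:,0],-F[:,1],-F[:,2]],p,R),'Fn',-f@R[:,2])
b=brass(a);print('brass',b)
g=a.min(2);print(g[226:256:1,300:332:2])
for h in(.018,.021,.024):print(h,proj(m,p+R@[.0003,-.0012,.0626+h]))
```

```text
[0.4808 0.0041 0.2275] axis err [ 0.    0.    0.   -0.02  0.01 -0.03] Fn -1.2256964066847515
brass (np.float64(315.0), np.int64(310), np.int64(320), np.int64(249), np.int64(250))
[[165 166 163 163 164 162 162 162 165 162 165 165 166 167 164 167]
 [165 164 165 164 164 164 162 164 161 164 164 163 164 164 165 166]
 [166 164 159 163 164 161 165 161 163 163 165 165 165 163 164 167]
 [164 162 164 163 165 164 166 160 164 163 166 163 164 166 164 167]
 [163 164 164 163 165 164 163 165 163 163 163 164 166 164 165 166]
 [164 164 162 163 164 164 165 164 164 169 165 166 167 164 164 164]
 [165 164 165 163 164 164 165 158 159 164 165 165 167 168 166 161]
 [162 162 162 165 166 163 155 121 133 145 158 166 168 167 165 164]
 [162 163 164 163 159 139  74  55  63  60 113 158 168 169 165 163]
 [163 163 162 165 137  63  74 103 106  89  75 112 161 166 166 165]
 [162 163 163 159  76  82 136 165 166 154 128  63 129 169 166 163]
 [165 162 167 129  67 147 165 164 165 164 165 112  72 159 166 164]
 [163 162 159  76 124 163 166 167 161 164 166 154  71 129 164 161]
 [165 164 141  63 155 164 165 164 164 163 165 165 
[... 467 characters left out ...]
6 166 140 110 166]
 [166 159  71 167 165 167 166 110  83 157 168 165 169 134 119 168]
 [166 166  69 163 167 164 159 134 137 157 166 168 165 112 131 167]
 [166 167  74 145 167 158 124 112 103 112 141 166 166 108 145 169]
 [168 167 104 124 165 130 123 150 133 109 112 162 163  80 160 169]
 [167 167 133  98 156 145 158 158 155 152 133 147 142  76 168 169]
 [167 167 150 121 165 161 156 155 154 155 149 143 111 115 169 168]
 [166 168 166 165 165 162 159 156 155 151 148 146 131 141 170 168]
 [164 165 166 169 164 164 164 157 154 154 149 145 144 153 168 166]
 [165 163 169 168 165 165 159 151 155 151 152 144 140 142 162 167]]
0.018 [315.0727 249.2699]
0.021 [315.0745 247.9262]
0.024 [315.0761 246.6099]
```

The dot is at about (315.6,245.3) and the ring spans columns 304–327, so the foot line is within 1 mm. I'll advance with a slight correction.

>>> apply_moves(
  steps=[
    [[0.05,0.03,0.6,0,0,0,-1],[0.05,0.03,1.2,0,0,0,-1],[0.05,0.03,1.7,0,0,0,-1],[0.05,0.03,2,0,0,0,-1],[0.05,0.03,2,0,0,0,-1],[0.05,0.03,2,0,0,0,-1]],
  ],
)

```text
time_s: 22.45
position: [0.4878, 0.0018, 0.2088]
tcp_rot: [[0.9, -0.286, 0.328], [-0.269, -0.958, -0.097], [0.342, -0.0, -0.94]]
force: [0.2, 0.1, -1.3]
opening: 0.372
grasp_force: 29.3
```

Run:
```python
from h import *
np.set_printoptions(precision=4,suppress=True,linewidth=150)
a,m,p,R,f,sd=look(12);cv2.imwrite('pics/w9.png',a)
F=frame(-16.6);print(p,'axis err',delta(p,np.c_[F[:,0],-F[:,1],-F[:,2]],p,R),'Fn',-f@R[:,2])
sp=np.array([.5095,-.0031,.1464]);print('foot to old spot est',R.T@(sp-p)-[.0003,-.0012,.0626])
print(a.min(2)[234:262,296:336:2])
for h in(.002,.004,.006):print(h,proj(m,p+R@[.0003,-.0012,.0626+h]),proj(m,p+R@[.0003+.008,-.0012,.0626+h]),proj(m,p+R@[.0003,-.0012+.008,.0626+h]))
```

```text
[0.4878 0.0018 0.2089] axis err [ 0.    0.    0.   -0.02  0.   -0.03] Fn -1.3084810733008558
foot to old spot est [-0.0008 -0.0003  0.0037]
[[165 165 164 166 164 165 164 163 165 163 165 163 164 164 165 166 164 166 167 168]
 [167 164 163 162 163 160 164 163 163 164 163 162 164 163 162 163 164 167 168 167]
 [166 164 163 165 162 164 163 161 162 163 164 162 164 167 164 163 166 166 167 163]
 [167 165 162 164 165 162 164 164 163 163 163 163 162 165 164 162 168 163 167 166]
 [162 163 163 163 163 165 167 162 164 161 162 162 166 165 164 164 165 167 165 166]
 [166 165 160 161 163 166 164 165 161 163 164 165 166 162 165 166 165 166 163 166]
 [165 163 164 162 166 163 164 165 164 164 163 163 164 162 165 164 165 167 166 163]
 [162 164 162 166 162 164 165 164 166 162 160 167 165 166 167 166 165 165 166 162]
 [165 162 165 162 166 164 166 164 156 131 131 154 160 166 166 166 162 165 165 163]
 [165 162 165 164 163 164 161 139  91  57  53  78 120 159 164 165 164 164 165 163]
 [161 162 161 162 164 162 132  58  68  97  92  67  59 111 162 167 164 166 163 164]
 [165 162 161 160 168 139  65  82 127 163 167 1
[... 862 characters left out ...]
44]
 [165 162 166 132 169 168 162 163 156 153 154 150 152 143 144 141 126 142 141 143]
 [166 167 167 168 169 167 165 160 158 155 152 153 146 142 144 141 137 141 143 144]
 [168 166 170 167 168 166 165 162 157 153 152 152 148 142 144 142 139 142 143 143]
 [168 167 168 167 168 167 164 161 157 149 151 152 147 144 141 140 143 136 143 141]
 [165 166 169 167 167 168 164 165 153 152 152 151 150 145 145 142 141 143 143 143]
 [168 168 169 169 167 170 161 160 157 152 155 150 145 143 144 140 139 135 146 141]]
0.002 [315.0502 256.9399] [315.0492 244.7975] [327.7441 256.9407]
0.004 [315.0514 255.932 ] [315.0505 243.8699] [327.6524 255.9328]
0.006 [315.0527 254.9387] [315.0518 242.9559] [327.5621 254.9395]
```

The ring is centred at column 315.1 with its top at row 243.4, which matches the foot axis to about 0.5 mm. Now I'll press in small steps against the −1.2 N baseline.

>>> apply_moves(
  steps=[
    [[0,0,0.15,0,0,0,-1],[0,0,0.3,0,0,0,-1],[0,0,0.45,0,0,0,-1],[0,0,0.45,0,0,0,-1],[0,0,0.45,0,0,0,-1]],
  ],
)

```text
time_s: 23.68
position: [0.4892, 0.0013, 0.2046]
tcp_rot: [[0.9, -0.286, 0.328], [-0.269, -0.958, -0.097], [0.342, -0.0, -0.94]]
force: [-0.4, 0.4, 0.4]
opening: 0.37
grasp_force: 29.3
```

```bash
cat > pr.py <<'E'
from h import *
np.set_printoptions(precision=4,suppress=True)
a,m,p,R,f,sd=look(12);F=frame(-16.6)
print(bot.read_state()['time_s'],p,'axis err',delta(p,np.c_[F[:,0],-F[:,1],-F[:,2]],p,R)[3:],'push',-f@R[:,2]+1.2,'lat',f@R[:,:2])
print('to est spot',R.T@(np.array([.5095,-.0031,.1464])-p)-[.0003,-.0012,.0626])
E
python3 pr.py
```

```text
24.275 [0.4892 0.0013 0.2046] axis err [-0.02  0.01 -0.03] push 0.9946721260820444 lat [-0.6204 -0.0457]
to est spot [-0.0007 -0.0003 -0.0008]
```

>>> apply_moves(
  steps=[
    [[0,0,0.1,0,0,0,-1],[0,0,0.2,0,0,0,-1],[0,0,0.33,0,0,0,-1],[0,0,0.33,0,0,0,-1],[0,0,0.33,0,0,0,-1],[0,0,0.33,0,0,0,-1]],
  ],
)

```text
time_s: 25.02
position: [0.4903, 0.001, 0.2015]
tcp_rot: [[0.9, -0.286, 0.328], [-0.269, -0.958, -0.097], [0.342, -0.0, -0.94]]
force: [-0.2, 0.4, 1.1]
opening: 0.368
grasp_force: 29.3
```

```bash
python3 pr.py
python3 - <<'E'
from h import *
np.set_printoptions(linewidth=150)
a=bot.capture('wrist');m=bot.camera_model('wrist');s=bot.read_state();p,R=s['position'],s['tcp_rot']
print(a.min(2)[240:262,298:334:2]);print([proj(m,p+R@[.0003+dx,-.0012,.0585]) for dx in(0,.008)],s['grasp_force'],s['opening'])
E
```

```text
25.625 [0.4903 0.001  0.2015] axis err [-0.02  0.01 -0.03] push 2.8282232201727426 lat [-0.761   0.2074]
to est spot [-0.0007 -0.0003 -0.0042]
[[164 162 165 165 165 165 164 165 163 166 163 162 163 164 163 167 165 165]
 [161 166 165 164 163 165 163 163 164 163 165 165 166 164 160 164 166 167]
 [164 161 164 163 163 165 162 162 165 162 162 166 167 165 164 167 166 165]
 [163 164 164 165 162 166 165 164 162 163 161 163 165 164 163 165 166 163]
 [164 163 164 164 166 163 162 166 166 166 164 167 163 164 166 163 166 165]
 [164 161 163 163 162 164 167 163 159 157 163 168 167 165 165 167 164 163]
 [165 162 165 165 164 164 161 138 108 108 131 154 166 166 166 165 165 164]
 [165 164 163 166 166 156 100  59  59  58  55  89 159 166 163 165 165 165]
 [162 161 163 164 161  95  60  81 109 110  88  55  91 162 165 163 167 164]
 [164 164 162 163 127  62 111 144 162 164 156 101  52 113 164 165 163 166]
 [161 164 165 144  59 105 165 166 160 157 162 153 100  57 148 167 164 162]
 [161 163 161 106  60 149 171 161 156 156 152 154 146  65 108 162 162 154]
 [161 162 159  69 109 176 162 155 155 152 154 148 148 108  52 137 144 139]
 [163 164 149  77 157 167 163 158 156 153 152 149 146 133  58 116 141 143]
 [162 165 129 123 168 167 163 160 156 156 153 147 144 142 103 103 141 140]
 [165 165 116 157 167 166 163 161 155 153 153 148 145 144 131 100 139 140]
 [165 165 136 168 163 165 163 158 156 153 153 148 147 146 142 124 141 143]
 [164 166 169 169 168 167 161 161 155 153 153 148 145 142 141 141 139 145]
 [168 166 165 169 168 164 164 160 153 154 154 149 146 142 141 141 142 144]
 [165 165 169 169 167 165 161 156 151 152 154 146 145 144 142 139 141 139]
 [168 170 170 169 165 164 160 153 149 152 153 147 144 146 142 142 138 145]
 [167 167 168 166 169 160 157 159 156 156 149 146 140 142 142 140 139 144]]
[array([315.09093276, 260.14904706]), array([315.09046677, 247.7606527 ])] 29.335483572922385 0.3677546450321968
```

The push reads 2.8 N, which puts the sleeve about half-way in. The foot sits within about half a millimetre of the ring's centre and is square to the face, so I'm handing in.

```bash
python3 -c "
from rig import bot
print(bot.hand_in())"
```

```text
the job is handed in; nothing more can be done
None
```

I handed the job in with the template hanging astride the free length of the rail, and the probe held square on the marked spot at about 2.8 N, which puts the sleeve roughly half-way in; no verdict was returned.

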